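Clamp the long panel in the indexing jig

TASK

Take the longer of the two plywood panels out of the wooden stand and put it on edge into the slot of the metal jig, standing on the slot's floor with its end by the end wall, and let go of it. Then pull up the black knob of the sliding stop's spring plunger, move the stop one hole towards the panel and let the pin go fully down into that next hole. Finish while still holding the knob with the pin fully down; leave the shorter panel in the stand and the bottle stopper where they are.

Things in the scene. Friction and masses are not known exactly. Their poses are not given: they have to be found in the camera images.
- long_panel_center (a point): centre of the longer plywood panel (loose, 50 to 120 g): 10 mm thick (its x), 100 mm long (its y), 75 mm high (its z). It stands on edge in one of the stand's two slots (which one varies), lower edge 12 mm above the table; the slot walls reach 34 mm, so the upper 53 mm are free to grasp across the thickness.
- short_panel_center (a point): centre of the shorter plywood panel, to be left alone: 10 mm thick, 65 mm long, 75 mm high; it stands in the other slot of the stand, parallel to the long panel, the two 70 mm apart centre to centre.
- stand: wooden stand, 130 x 110 mm foot board 12 mm thick, fixed to the table; origin at the centre of its underside; its two slots run along its y, at x = -35 and +35 mm, 13 mm wide.
- jig: metal indexing jig fixed to the table: foot plate 80 x 270 mm; origin at the centre of its underside, z up. A ladder rail 40 mm wide, top at z = 22 mm, runs along its y, with holes 13 mm long every 35 mm. At its +y end is the slot (see slot_floor); a sliding stop sits on the rail on the -y side, its pin starting in the hole at y = -56.5 mm.
- slot_home (a point): where the long panel's centre comes when home in the slot: in the jig's frame at y = +65, z = 59.5 mm; axes as the jig's. The panel's length lies along y (either way round). Up to 3 mm short of the end wall does no harm: in the next hole the stop stands 2.5 mm behind a panel that is home, and may push it the last bit.
- knob (a point): centre of the black plunger knob on the stop: upright cylinder, 24 mm diameter, 35 mm high, top 16 mm above this point. With the pin down it is 85 mm above the table. Grasp its sides from above, best closing along the jig's x: the stop plate (top at 63 mm) stands 24 mm from the knob's axis on the +y side. A collar below it reaches 60 mm above the table.
- next_hole (a point): centre of the mouth of the hole the pin must end in, on the rail's top, in the jig's frame at y = -21.5, z = 22 mm; the knob's axis must stand above it. It is 35 mm towards the jig's +y from the hole where the pin starts.
- plunger (a joint): lift of the pin and knob, m: 0 = fully down in a hole, grows upwards to a stop at 0.018. A spring pulls it down with 6 N at 0 and 10 N at 0.015. The pin (10 mm thick) enters 12 mm into the rail, so it is clear above 0.013 and blocks the stop below that.
- stop_section (a joint): slide of the stop along the jig's +y, m: 0 at the start (pin in its first hole), 0.035 when it stands over the next hole towards the panel. Friction about 2 N; the pin has 1.5 mm play either way in a hole.
- stopper_center (a point): centre of a turned wooden bottle stopper standing on the table, 39 mm in diameter, 80 mm high: a bystander, not to be moved.
- slot_floor (a point): centre of the slot's floor, in the jig's frame at y = +85, z = 22 mm. The slot runs along the jig's y between two cheeks 60 mm long (y = +55 to +115 mm), 12 mm apart, tops 54 mm above the table, mouth chamfered to about 21 mm. It is open above and toward -y; an end wall (top 56 mm above the table) closes it at y = +115 mm.

How it is judged:
On the way, in this order (a step that is already met when the one before it is completed fails the run):
1. the long panel stands on the slot's floor, released, with the stop still in its first hole (horizontal distance between long_panel_center and slot_home below 0.012 m and z of long_panel_center in the frame of slot_home below 0.003 m and angle between the y axis of long_panel_center and the y axis of slot_home, either way round below 0.08 rad and contact force between the fingers and long_panel below 0.1 N and value of joint stop_section below 0.006 m), for 0.2 s.
2. the pin is pulled up out of its first hole (value of joint plunger above 0.011 m), for 0.05 s.
3. the stop is at the next hole towards the panel and the pin is down in it (value of joint stop_section between 0.032 and 0.038 m and value of joint plunger below 0.003 m), for 0.2 s.
At the end, for the whole second after the job is handed in: Long panel on the slot floor (3 mm in height, 6 mm from home, 0.08 rad), untouched and at rest; stop at the next hole (35 mm within 3 mm), pin down within 3 mm, fingers on the knob with over 2 N; short panel moved under 15 mm, bottle stopper under 20 mm (all of step 3 and contact force between the fingers and plunger above 2 N and horizontal distance between long_panel_center and slot_home below 0.006 m and z of long_panel_center in the frame of slot_home between -0.004 and 0.003 m and angle between the y axis of long_panel_center and the y axis of slot_home, either way round below 0.08 rad and contact force between the fingers and long_panel below 0.1 N and linear speed of long_panel below 0.02 m/s and distance of short_panel_center from where it was at the start of the episode below 0.015 m and distance of stopper_center from where it was at the start of the episode below 0.02 m); the arm keeps its last pose, push and grip.
It fails at once if the short panel is disturbed (distance of short_panel_center from where it was at the start of the episode above 0.015 m).
It fails at once if the bottle stopper is disturbed (distance of stopper_center from where it was at the start of the episode above 0.02 m).
It also fails if it takes over 48 s, if anything falls off the work surface, if the arm or the gripper's body presses on something with over 40 N, if the wrist force passes 120 N, or if a joint passes its speed limit or range.

ROBOT

A 6-joint arm with a two-finger parallel gripper is mounted at the origin on a cart in front of the work surface, level with it; the furniture and walls round the work are solid. World frame = base frame: x ahead of the robot, y to its left, z up, the work surface at z = 0. Lengths are in m, angles in rad, forces in N, time in s.
With the tool pointing down it reaches from about 0.35 to 0.775 m from the base axis. Payload 5.5 kg.
Tool frame: the origin (TCP) lies midway between the tips of the shut fingers; the grasp point (between the pads) lies 19 mm behind it (env.tcp_to_grasp is the distance from the TCP to the grasp point, in m); z points along the fingers, y is the direction in which the jaws open and shut (so a half turn about z gives the same grasp; the last joint's range is limited). The gripper opens to 85 mm and grips with 20 to 120 N. Pads are 22 mm wide; open, the fingers measure 114 mm over their backs; the gripper's body (76 mm by 85 mm) begins 54 mm behind the grasp point. The pads swing forward as they close: fully open they stand 13 mm farther back than shut.
Start: joints at [0.994, 0.313, 0.046, 1.304, 0, 1.431], TCP at [0.243, 0.521, 0.231] pointing down, gripper open.
Joint ranges: [-2.76, 2.76], [-0.86, 1.69], [-1.03, 1.26], [-2.2, 2.34], [-1.47, 1.5], [-3.14, 3.14]. Speed limits (rad/s): [2.57, 2.57, 3.14, 3.14, 3.14, 3.14].

INTERFACE

Orientations are given as a unit quaternion [w, x, y, z].
In Python, from workcell import get_state, viewer, hand_in, finder, env gives the robot as it stands.
- The arm moves only by the tool arm_command, never from a script. Its argument "motion" is a list of rows, each an object of numbers: "x", "y", "z": the shift along the tool's x, y, z in mm; "rx", "ry", "rz": the turn, a rotation vector about the tool's x, y, z in degrees; "hand": the closure, from -1 (fully open) to 1 (shut). A call has 1 to 10 rows; each row is the pose to reach, as a shift and turn from the pose commanded when the call began, along the tool's axes at that moment; what a row does not reach only later rows make up. A row lasts 1/8 s, in which the tool goes at most 62.5 mm and 10.7 degrees, less where a joint would pass 70% of its speed; a pose out of reach is approached as far as the arm can. A call with a gripper value outside its range is refused whole. The fingers move at their own pace and stop on an object; "force" is the grip in N (left out, the last holds). Time passes only in rows, so rows that repeat a pose let the fingers close. It gives the time, the measured TCP pose, the force and the opening at its end, in the units of the state.
- get_state(): the state, without advancing time (a new reading comes with each control period).
- viewer.read_camera(name): name is "scene" or "top"; returns a dict with "image" (420x560x3 uint8, red, green, blue), "z_map" (420x560 float32, m along the optical axis (not along the pixel's ray), 0 where there is no reading), "intrinsics" (3x3 intrinsics, pixels), "k1" (the pictures are not rectified: a ray, as slopes to the right and down, at radius r is drawn at 1 + k1 r^2 times it, then the intrinsics apply), "rvec" (rotation vector, rad) and "tvec" (3), from world to camera coordinates, as OpenCV has them. Camera axes: x right, y down, z forward; pixel columns grow to the right and rows downward; lengths in m; the calibration is good to about 2 mm. A picture is of the moment at which its call begins.
- hand_in(): hands the job in, once; it reports no verdict.
Trained networks look in a picture, given as the dict that the camera call returned (one of the last four; its "shot" number tells which), for a name from the list of things; names that differ only in an ending like _2 or _b are one class to them, and where a whole thing is asked for, a point or a joint stands for the part that bears it (a point fixed in the world has none). Each returns a list of dicts, best first, with "score" (0 to 1); they miss things now and then, are a little off and sometimes report something else, mostly with a low value. They report only what shows in the picture. A call takes as long as a camera call.
- finder.find_in(picture, query): "at" ([column, row] in pixels, amid what is visible of it).
- finder.masks_of(picture, query): "region" (420x560 bool, what is visible of it) and "at" ([column, row] in pixels, amid what is visible of it).
The state is a dict: "clock": time; "joint_pos": joint angles; "qvel": joint speeds; "tau": joint torques, N m; "tcp_pos": TCP position; "orientation": TCP orientation; "wrist_force": force on the tool from outside, world axes, zero at the start; "ft_torque": the same for the moment, N m; "finger_gap": finger opening in m.
Only numpy, scipy, OpenCV 4.12 (cv2) and the standard library are available. Lean on these libraries where they do the work, as an engineer would, in place of code of your own. Each camera call takes 0.05 s, during which the arm holds its last target.

## Working session

There is one attempt and no reset: what is moved stays moved. The work goes in short steps, Python scripts to look and compute and a tool call to move; the robot and the scene stay as the last step left them, time stands still between calls to the robot, and variables do not carry over. Pictures are saved under pics/ and viewed, and the job is handed in when it is done.

Besides the shell and the picture viewer there is one more tool, called after "Call:" by a JSON object that holds its "op" and its "data", one argument or row to a line. arm_command: Moves the arm, as the interface text tells. Its arguments: {"type":"object","properties":{"motion":{"type":"array","items":{"type":"object","properties":{"x":{"type":"number"},"y":{"type":"number"},"z":{"type":"number"},"rx":{"type":"number"},"ry":{"type":"number"},"rz":{"type":"number"},"hand":{"type":"number"}}}},"force":{"type":"number"}},"required":["motion"]}

```bash
ls; mkdir -p pics
python3 - <<'E'
from workcell import get_state, viewer, finder, env
import cv2, numpy as np, pickle
print(get_state()); print(env.tcp_to_grasp)
for n in ["scene","top"]:
    p=viewer.read_camera(n)
    cv2.imwrite(f"pics/{n}0.png",p["image"][:,:,::-1])
    print(n,p["intrinsics"],p["k1"],p["rvec"],p["tvec"])
    r={}
    for q in ["long_panel_center","short_panel_center","stand","jig","knob","stopper_center"]:
        f=finder.masks_of(p,q)
        r[q]=f
        print(q,[(round(d["score"],2),np.round(d["at"],1),int(d["region"].sum())) for d in f[:3]])
    pickle.dump((p,r),open(f"{n}0.pkl","wb"))
E
```

```text
pics
{'clock': 0.0, 'joint_pos': array([9.94354569e-01, 3.14026351e-01, 4.49885359e-02, 1.30360468e+00,
       8.71334178e-06, 1.43115836e+00]), 'qvel': array([-0.00221863, -0.00048967, -0.00113657,  0.00042151, -0.00208239,
        0.00100477]), 'tau': array([-1.51061889e-03, -4.80637658e+01,  2.98528129e+01,  1.96281925e-02,
       -2.99877647e-04, -1.29431501e-05]), 'tcp_pos': array([0.24299764, 0.52056999, 0.23039802]), 'orientation': array([-3.27565393e-04,  2.16669668e-01,  9.76244540e-01, -8.63021167e-04]), 'wrist_force': array([ 0.11604734,  0.03510717, -0.50908742]), 'ft_torque': array([ 0.02588641,  0.00247716, -0.02930025]), 'finger_gap': 0.08556127886758352}
0.0187
scene [[437.93200401   0.         284.87532683]
 [  0.         437.93200401 210.96871271]
 [  0.           0.           1.        ]] -0.015541180620157989 [ 1.43022196 -2.17115318  0.87853017] [0.26540858 0.3645056  0.63097734]
long_panel_center [(0.8, array([193.4, 259.7]), 1267)]
short_panel_center [(0.73, array([185.1, 232.7]), 778)]
stand [(0.68, array([195. , 274.6]), 1651)]
jig [(0.69, array([326.5, 205.4]), 4007)]
knob [(0.66, array([358.2, 179.4]), 170)]
stopper_center [(0.93, array([287.8, 280.5]), 529)]
top [[403.1024992    0.         278.69740266]
 [  0.         403.1024992  207.86025039]
 [  0.           0.           1.        ]] -0.039870172525159515 [ 2.09411757 -2.12839917  0.17657786] [0.10275103 0.46390908 0.82824745]
long_panel_center [(0.74, array([195.5, 208. ]), 487)]
short_panel_center [(0.74, array([200.6, 174.6]), 357)]
stand [(0.73, array([206.4, 194.6]), 1856)]
jig [(0.63, array([339.4, 183.6]), 3982)]
knob []
stopper_center [(0.54, array([267.5, 252.5]), 252)]
```

View pics/scene0.png

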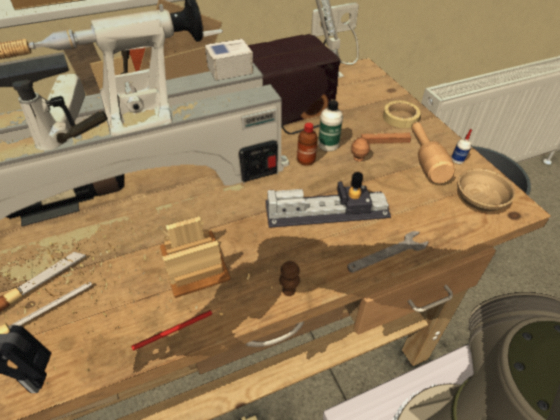

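View pics/top0.png

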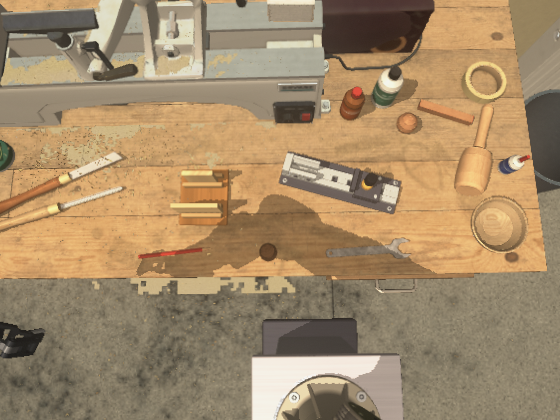

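```bash
cat > h.py <<'E'
import numpy as np, cv2, pickle
def cloud(p,mask=None):
    z=p["z_map"]; K=p["intrinsics"]; k1=p["k1"]
    m=(z>0) if mask is None else (mask&(z>0))
    v,u=np.nonzero(m); Z=z[m]
    d=np.stack([(u-K[0,2])/K[0,0],(v-K[1,2])/K[1,1]],1)
    s=d.copy()
    for _ in range(8): s=d/(1+k1*(s**2).sum(1,keepdims=True))
    P=np.c_[s*Z[:,None],Z]
    R=cv2.Rodrigues(p["rvec"])[0]
    return (P-p["tvec"])@R, np.c_[u,v]
def project(p,X):
    X=np.atleast_2d(X);R=cv2.Rodrigues(p["rvec"])[0]
    c=X@R.T+p["tvec"]; s=c[:,:2]/c[:,2:]
    s=s*(1+p["k1"]*(s**2).sum(1,keepdims=True)); K=p["intrinsics"]
    return s*[K[0,0],K[1,1]]+[K[0,2],K[1,2]]
E
python3 - <<'E'
from h import *
for n in ["scene","top"]:
    p,r=pickle.load(open(f"{n}0.pkl","rb"))
    for q,f in r.items():
        if not f: continue
        X,_=cloud(p,f[0]["region"])
        print(n,q,len(X),"med",np.round(np.median(X,0),4),"p5",np.round(np.percentile(X,3,axis=0),3),"p95",np.round(np.percentile(X,97,axis=0),3))
        top={"long_panel_center":(.08,.095),"short_panel_center":(.08,.095),"jig":(.048,.062),"stand":(.005,.018),"knob":(.095,.11),"stopper_center":(.06,.09)}[q]
        T=X[(X[:,2]>top[0])&(X[:,2]<top[1])]
        if len(T)>8:
            b=cv2.minAreaRect((T[:,:2]*1000).astype(np.float32)); print("   top slab",len(T),b, T[:,2].mean())
E
```

```text
scene long_panel_center 1262 med [0.4621 0.2737 0.0658] p5 [0.46  0.226 0.033] p95 [0.469 0.318 0.089]
   top slab 357 ((465.8218688964844, 271.91943359375), (96.97247314453125, 12.249218940734863), 89.4834976196289) 0.08597028321798549
scene short_panel_center 777 med [0.5321 0.2671 0.0659] p5 [0.53  0.237 0.032] p95 [0.54  0.297 0.088]
   top slab 215 ((536.471435546875, 266.99432373046875), (13.39773941040039, 62.99349594116211), 0.2559877932071686) 0.08591385156259243
scene stand 1643 med [0.4521 0.2696 0.0167] p5 [0.436 0.216 0.004] p95 [0.551 0.318 0.036]
   top slab 777 ((497.986083984375, 267.0211181640625), (108.72452545166016, 135.63912963867188), 89.21910858154297) 0.011980557898563254
scene jig 3998 med [ 0.5201 -0.04    0.0229] p5 [ 0.471 -0.157  0.006] p95 [0.572 0.083 0.083]
   top slab 550 ((541.57080078125, -13.338294982910156), (199.5892791748047, 52.43906784057617), 70.71365356445312) 0.053899924091015454
scene knob 170 med [ 0.5096 -0.0931  0.0944] p5 [ 0.503 -0.105  0.067] p95 [ 0.523 -0.086  0.103]
   top slab 82 ((513.9720458984375, -95.62057495117188), (21.177
[... 769 characters left out ...]
33471681658
top stand 1847 med [0.5013 0.2579 0.0127] p5 [0.44  0.214 0.009] p95 [0.556 0.319 0.035]
   top slab 1378 ((502.74114990234375, 268.0093994140625), (111.59635162353516, 129.23439025878906), 89.0495376586914) 0.011943346352272701
top jig 3965 med [ 0.5257 -0.0449  0.0214] p5 [ 0.473 -0.163  0.005] p95 [0.578 0.078 0.086]
   top slab 520 ((542.39453125, -14.232940673828125), (197.5818328857422, 49.23753356933594), 71.57005310058594) 0.05367507478163186
top stopper_center 251 med [0.3698 0.1183 0.0753] p5 [0.356 0.104 0.037] p95 [0.385 0.134 0.08 ]
   top slab 217 ((371.7666320800781, 120.2625732421875), (33.38194274902344, 31.330623626708984), 89.29002380371094) 0.07487091654151773
```

The scene view shows the stand at about (195,260), with the long panel in front and the short one behind. The jig is at about (326,205), with the knob on the right at (358,180) and the slot on the left. The stopper is at (288,280). Next I'll fit the jig's pose from both cameras.

Run:
```python
from h import *
for n,box in [("scene",(250,150,410,240)),("top",(270,140,410,220))]:
    p,r=pickle.load(open(f"{n}0.pkl","rb"))
    x0,y0,x1,y1=box
    cv2.imwrite(f"pics/{n}_crop.png",cv2.resize(p["image"][y0:y1,x0:x1,::-1],None,fx=5,fy=5,interpolation=cv2.INTER_CUBIC))
    X,_=cloud(p)
    m=(X[:,0]>.44)&(X[:,0]<.62)&(X[:,1]>-.22)&(X[:,1]<.13)&(X[:,2]>-.005)&(X[:,2]<.12)
    X=X[m]
    h,e=np.histogram(X[:,2],bins=np.arange(0.002,.12,.002)); print(n,[(round(a*1000),int(c)) for a,c in zip(e,h) if c>20])
    # candidate: all above 4mm
    T=X[(X[:,2]>.004)]
    b=cv2.minAreaRect((T[:,:2]*1000).astype(np.float32)); print(b)
    for lo,hi in [(.004,.012),(.019,.025),(.051,.0565),(.0605,.065)]:
        T=X[(X[:,2]>lo)&(X[:,2]<hi)]
        # rotate into jig frame w/ y axis angle 18deg
        b=cv2.minAreaRect((T[:,:2]*1000).astype(np.float32)); print(lo,hi,len(T),b,T[:,2].mean())
    pickle.dump(X,open(f"{n}_jig.pkl","wb"))
```

```text
scene [(2, 847), (4, 106), (6, 321), (8, 576), (10, 195), (12, 91), (14, 91), (16, 77), (18, 94), (20, 243), (22, 402), (24, 140), (26, 42), (28, 53), (30, 33), (32, 34), (34, 44), (36, 57), (38, 69), (40, 138), (42, 218), (44, 118), (46, 75), (48, 70), (50, 91), (52, 154), (54, 100), (56, 78), (58, 35), (60, 30), (62, 44), (64, 27), (100, 39)]
((529.5797119140625, -44.35675048828125), (346.786376953125, 171.9110565185547), 88.87226104736328)
0.004 0.012 1198 ((529.5797119140625, -44.35675048828125), (346.786376953125, 171.9110565185547), 88.87226104736328) 0.008450361012684796
0.019 0.025 814 ((527.8897094726562, -42.150665283203125), (262.2705993652344, 52.25052261352539), 72.62712097167969) 0.02237491069423789
0.051 0.0565 326 ((540.3767700195312, -13.159172058105469), (198.8484344482422, 49.905006408691406), 73.29553985595703) 0.05362620611788436
0.0605 0.065 86 ((515.9254150390625, -73.00875854492188), (49.32876968383789, 40.81498718261719), 36.88282775878906) 0.06305127101105532
top [(2, 483), (4, 275), (6, 614), (8, 467), (10, 128), (12, 45), (14, 28), (16, 40), (18, 162), (20
[... 181 characters left out ...]
), (60, 40), (62, 52), (98, 38), (100, 37)]
((533.7131958007812, -43.782928466796875), (276.981689453125, 165.85568237304688), 89.33859252929688)
0.004 0.012 1484 ((533.7131958007812, -43.782928466796875), (276.981689453125, 165.85568237304688), 89.33859252929688) 0.00760458868842354
0.019 0.025 899 ((527.8709716796875, -42.85169982910156), (262.1761169433594, 50.053070068359375), 73.25701904296875) 0.02167895944061525
0.051 0.0565 297 ((539.4585571289062, -12.509017944335938), (198.99610900878906, 42.48836898803711), 71.59736633300781) 0.05343071439416825
0.0605 0.065 86 ((524.3619995117188, -69.66123962402344), (9.859209060668945, 48.439979553222656), 73.65623474121094) 0.06238299243772646
```

View pics/scene_crop.png

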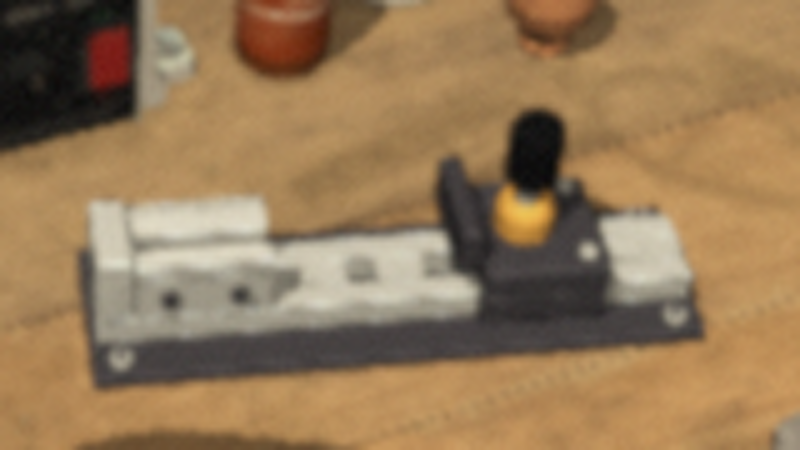

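View pics/top_crop.png

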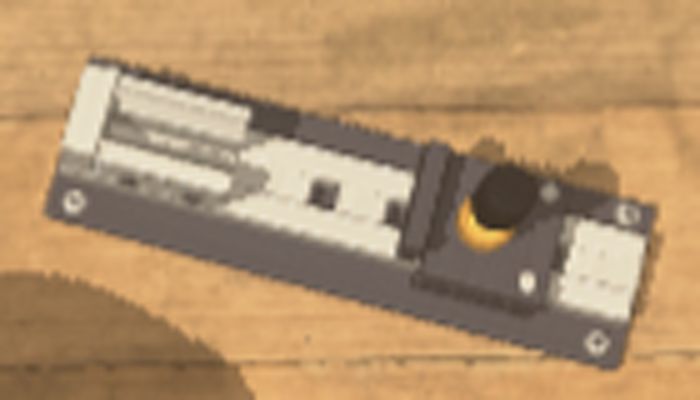

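```bash
cat > fit.py <<'E'
from h import *
from scipy.optimize import minimize
def inj(X,c,th):
    d=X[:,:2]-c; ct,st=np.cos(th),np.sin(th)
    return np.c_[d[:,0]*ct+d[:,1]*st, -d[:,0]*st+d[:,1]*ct]
def model(q):
    x,y=q[:,0]*1000,q[:,1]*1000; ax=abs(x)
    z=np.zeros(len(q))
    z[(ax<40)&(abs(y)<135)]=8
    z[(ax<20)&(y>-125)&(y<55)]=22
    z[(ax<20)&(y>=55)&(y<115)]=48   # refined below
    sl=(ax<6)&(y>=55)&(y<115); z[sl]=22
    z[(ax<=20)&(ax>=8)&(y>=55)&(y<115)]=np.nan
    z[sl]=np.nan
    z[(y<-10)&(y>-115)]=np.where(ax[(y<-10)&(y>-115)]<40,np.nan,0)
    z[(ax<25)&(y>=115)&(y<130)]=56
    return z
E
python3 - <<'E'
from fit import *
th=np.radians(-17.2)
c=np.array([.529,-.042])
for n in ["top","scene"]:
    X=pickle.load(open(n+"_jig.pkl","rb")); q=inj(X,c,th)*1000; z=X[:,2]*1000
    print(n,"profile across x (y 20..45)")
    m=(q[:,1]>-5)&(q[:,1]<50)
    for a in range(-50,50,3):
        k=m&(q[:,0]>=a)&(q[:,0]<a+3)
        if k.sum()>2: print(a,k.sum(),np.round(np.percentile(z[k],[10,50,90]),1),end=' | ')
    print("\nacross x at slot")
    m=(q[:,1]>65)&(q[:,1]<108)
    for a in range(-50,50,3):
        k=m&(q[:,0]>=a)&(q[:,0]<a+3)
        if k.sum()>2: print(a,k.sum(),np.round(np.percentile(z[k],[10,50,90]),1),end=' | ')
    print("\nalong y, |x|<18")
    m=(abs(q[:,0])<18)
    for a in range(-150,150,5):
        k=m&(q[:,1]>=a)&(q[:,1]<a+5)
        if k.sum()>2: print(a,k.sum(),np.round(np.percentile(z[k],[10,50,90]),1),end=' | ')
    print()
E
```

```text
top profile across x (y 20..45)
-50 32 [-2.1  0.1  2.6] | -47 31 [-2.7 -0.3  2. ] | -44 29 [-2.5 -1.1  0.6] | -41 33 [-1.9 -0.6  0.6] | -38 50 [-1.8  3.5  8.4] | -35 33 [5.7 7.6 9.3] | -32 31 [ 5.9  8.  10. ] | -29 28 [5.5 7.6 8.6] | -26 31 [6.1 8.  9.5] | -23 28 [5.  6.5 8.9] | -20 37 [ 5.8  8.  10.6] | -17 69 [ 7.6 17.9 22.6] | -14 29 [20.5 22.  23.6] | -11 38 [19.2 21.4 23.6] | -8 27 [20.8 21.9 23.6] | -5 31 [19.7 22.  23.5] | -2 22 [20.2 22.1 23.1] | 1 37 [ 8.3 21.  23.2] | 4 25 [ 7.9 22.1 23.4] | 7 32 [ 8.7 20.9 22.2] | 10 38 [11.6 20.9 23. ] | 13 36 [19.4 22.  23.7] | 16 28 [19.7 21.7 23.6] | 19 31 [19.3 20.7 23.7] | 22 15 [19.8 21.5 23. ] | 25 3 [ 9.6  9.6 10. ] | 28 28 [5.6 7.3 9.7] | 31 32 [6.3 7.9 9.2] | 34 28 [6.5 8.  9.2] | 37 30 [6.3 7.9 9.3] | 40 26 [5.3 7.2 9.2] | 43 8 [1.5 5.3 6.8] | 46 29 [-1.9 -0.2  1.1] | 49 32 [-2.7 -0.2  2.6] | 
across x at slot
-50 22 [-1.9 -0.6  2. ] | -47 23 [-2.5 -1.1  1. ] | -44 27 [-2.7 -0.   2.3] | -41 23 [-0.6  0.2  2.5] | -38 38 [-1.1  5.5  8.3] | -35 23 [6.1 7.3 9.4] | -32 23 [5.8 8.  9.8] | -29 24 [ 5.1  7.2 10.5] | -26 22 [6.2 7.4 8.9
[... 4188 characters left out ...]
.7 20.4 24. ] | 15 28 [11.5 21.8 24.3] | 20 39 [13.1 22.5 23.8] | 25 34 [13.8 22.6 23.9] | 30 32 [16.9 22.6 24.4] | 35 37 [11.4 22.3 24.1] | 40 33 [11.4 22.6 23.9] | 45 31 [12.8 23.1 24.7] | 50 21 [16.1 24.3 51.7] | 55 51 [16.4 42.5 53. ] | 60 50 [15.1 41.  52.4] | 65 45 [25.2 47.1 53.7] | 70 41 [29.7 47.9 53.5] | 75 45 [18.6 43.5 54.6] | 80 48 [24.5 44.2 53.7] | 85 48 [18.6 45.2 53.7] | 90 52 [17.8 45.4 53. ] | 95 42 [16.1 44.9 53.7] | 100 38 [26.3 47.3 54. ] | 105 56 [16.1 43.7 53.4] | 110 38 [21.4 46.7 54.1] | 115 44 [26.6 55.6 57.1] | 120 52 [25.8 55.4 57.8] | 125 40 [19.7 55.7 57.7] | 130 52 [ 6.8 10.4 48.9] | 135 26 [-0.4  0.6  2.1] | 140 28 [-1.1  1.1  2.4] | 145 25 [-2.   0.4  1.5] |
```

```bash
cat >> fit.py <<'E'
BOX=[(-40,40,-135,135,0,8),(-20,20,-135,115,0,22),(10.5,20,55,115,0,54),(-20,-10.5,55,115,0,54),(6,20,55,115,0,44),(-20,-6,55,115,0,44),(-20,20,115,130,0,56)]
def sdf(P):
    d=P[:,2].copy()
    for a in BOX:
        lo=np.array(a[0::2]);hi=np.array(a[1::2]);c=(lo+hi)/2;h=(hi-lo)/2
        q=abs(P-c)-h
        s=np.linalg.norm(np.maximum(q,0),axis=1)+np.minimum(q.max(1),0)
        d=np.minimum(d,s)
    return d
def cost(v,X):
    q=inj(X,v[:2],v[2])*1000
    P=np.c_[q,X[:,2]*1000-v[3]*1000]
    k=~((q[:,1]>-105)&(q[:,1]<-15))&(abs(q[:,0])<55)&(abs(q[:,1])<150)
    d=sdf(P[k]); return np.sum(1-np.exp(-d**2/(2*2.0**2)))/k.sum()
def fitjig(X,v0=(.532,-.042,np.radians(-17.2),0)):
    S=np.array([.004,.004,.02,.001])
    best=None
    for dx in (-1,0,1):
      for dy in (-1,0,1):
        r=minimize(lambda u:cost(np.array(v0)+u*S,X),[dx*.7,dy*.7,0,0],method="Nelder-Mead",options=dict(maxiter=400,xatol=1e-3,fatol=1e-6))
        if best is None or r.fun<best[1]: best=(np.array(v0)+r.x*S,r.fun)
    return best
E
python3 - <<'E'
from fit import *
for n in ["top","scene"]:
    X=pickle.load(open(n+"_jig.pkl","rb"))
    v,f=fitjig(X); print(n,np.round(v,4),np.degrees(v[2]),f)
    c,th=v[:2],v[2]; R=np.array([[np.cos(th),-np.sin(th)],[np.sin(th),np.cos(th)]])
    print(" knob pred",c+R@[0,-.0565]," home",c+R@[0,.065])
    T=X[(X[:,2]>.094)&(X[:,2]<.11)]; 
    b=cv2.minEnclosingCircle((T[:,:2]*1000).astype(np.float32)); print(" knob top",b,T.mean(0))
    q=inj(X,c,th)*1000; z=X[:,2]*1000
    # stop edges, plate
    k=(z>60)&(z<66)&(q[:,1]<0); print(" plate",np.percentile(q[k],[5,50,95],axis=0).round(1).tolist())
E
```

```text
top [ 0.5318 -0.0433 -0.3     0.    ] -17.19063216253619 0.2178143033404312
 knob pred [ 0.51513622 -0.09728516]  home [0.55104577 0.01878704]
 knob top ((516.2122192382812, -97.97927856445312), 11.961894035339355) [ 0.51537019 -0.09714771  0.09952707]
 plate [[-20.7, -32.4], [0.2, -27.7], [21.2, -23.1]]
scene [ 0.5317 -0.0431 -0.2998  0.0007] -17.17673287188693 0.17541908916819962
 knob pred [ 0.5150603  -0.09703211]  home [0.55094169 0.01904879]
 knob top ((514.2706909179688, -96.62409210205078), 11.665255546569824) [ 0.51268552 -0.09541311  0.09995831]
 plate [[-24.4, -58.6], [-3.6, -28.5], [19.6, -23.0]]
```

Run:
```python
import fit
from fit import *
def fitbox(X,boxes,v0,w=2.):
    def cost(v):
        q=inj(X,v[:2],v[2])*1000; P=np.c_[q,X[:,2]*1000]
        d=np.full(len(P),1e9)
        for a in boxes:
            lo=np.array(a[0::2]);hi=np.array(a[1::2]);qq=abs(P-(lo+hi)/2)-(hi-lo)/2
            d=np.minimum(d,np.linalg.norm(np.maximum(qq,0),axis=1)+np.minimum(qq.max(1),0))
        return np.mean(1-np.exp(-d**2/(2*w*w)))
    S=np.array([.004,.004,.02])
    rs=[minimize(lambda u:cost(v0+u*S),[a,b,0],method="Nelder-Mead") for a in(-.7,0,.7) for b in (-.7,0,.7)]
    r=min(rs,key=lambda r:r.fun); return v0+r.x*S,r.fun
for n in ["top","scene"]:
    p,_=pickle.load(open(n+"0.pkl","rb")); X,_=cloud(p)
    for nm,c,L in [("long",(.466,.271),100),("short",(.536,.267),65)]:
        m=(abs(X[:,0]-c[0])<.02)&(abs(X[:,1]-c[1])<.07)&(X[:,2]>.038)&(X[:,2]<.1)
        Y=X[m]
        v,f=fitbox(Y,[(-5,5,-L/2,L/2,12,87)],np.array([*c,0.])); print(n,nm,v.round(4),np.degrees(v[2]).round(2),f, len(Y))
```

```text
top long [ 0.4681  0.2725 -0.0199] -1.14 0.07829909377769266 408
top short [ 0.5382  0.2677 -0.0195] -1.12 0.07388256391928455 343
scene long [ 0.4668  0.2701 -0.011 ] -0.63 0.09962442783830822 1155
scene short [ 0.5368  0.2677 -0.019 ] -1.09 0.11151734668527585 706
```

Call:
{"op": "arm_command", "data": {
  "motion": [
    {"x": -39, "y": -16, "z": 10, "rz": 8.5, "hand": -0.1},
    {"x": -77, "y": -33, "z": 20, "rz": 16.5},
    {"x": -116, "y": -49, "z": 30, "rz": 25},
    {"x": -155, "y": -66, "z": 40, "rz": 33},
    {"x": -193, "y": -82, "z": 50, "rz": 41},
    {"x": -232, "y": -98, "z": 60, "rz": 49.5},
    {"x": -270, "y": -115, "z": 70, "rz": 58},
    {"x": -309, "y": -131, "z": 80, "rz": 66},
    {"x": -309, "y": -131, "z": 80, "rz": 66},
    {"x": -309, "y": -131, "z": 80, "rz": 66}
  ],
  "force": 40
}}

```text
invalid input at $.motion[0]: expected keys x, y, z, rx, ry, rz, hand
```

```bash
cat > st.py <<'E'
from workcell import get_state
import numpy as np
from scipy.spatial.transform import Rotation as R
def st():
    s=get_state(); q=s["orientation"]; M=R.from_quat([q[1],q[2],q[3],q[0]]).as_matrix()
    print("t",round(s["clock"],2),"tcp",s["tcp_pos"].round(4),"yaw_y",np.degrees(np.arctan2(M[1,1],M[0,1])).round(2),"z",M[:,2].round(4),"F",s["wrist_force"].round(1),"gap",round(s["finger_gap"],4),"q",s["joint_pos"].round(2))
    return s,M
def to(M,s,target): print("tool mm",(M.T@(np.array(target)-s["tcp_pos"])*1000).round(1))
E
python3 - <<'E'
from st import *
s,M=st(); to(M,s,[.4675,.271,.0513])
E
```

```text
t 0.7 tcp [0.2433 0.521  0.2313] yaw_y 64.97 z [ 1.e-04  1.e-04 -1.e+00] F [-0.4  0.2  0.7] gap 0.0854 q [ 0.99  0.31  0.05  1.3  -0.    1.43]
tool mm [-308.9 -131.7  180. ]
```

All keys are required in every row.

Call:
{"op": "arm_command", "data": {
  "motion": [
    {"x": -39, "y": -16, "z": 10, "rx": 0, "ry": 0, "rz": 8.5, "hand": -0.1},
    {"x": -77, "y": -33, "z": 20, "rx": 0, "ry": 0, "rz": 16.5, "hand": -0.1},
    {"x": -116, "y": -49, "z": 30, "rx": 0, "ry": 0, "rz": 25, "hand": -0.1},
    {"x": -155, "y": -66, "z": 40, "rx": 0, "ry": 0, "rz": 33, "hand": -0.1},
    {"x": -193, "y": -82, "z": 50, "rx": 0, "ry": 0, "rz": 41, "hand": -0.1},
    {"x": -232, "y": -98, "z": 60, "rx": 0, "ry": 0, "rz": 49.5, "hand": -0.1},
    {"x": -270, "y": -115, "z": 70, "rx": 0, "ry": 0, "rz": 58, "hand": -0.1},
    {"x": -309, "y": -131, "z": 80, "rx": 0, "ry": 0, "rz": 66, "hand": -0.1},
    {"x": -309, "y": -131, "z": 80, "rx": 0, "ry": 0, "rz": 66, "hand": -0.1},
    {"x": -309, "y": -131, "z": 80, "rx": 0, "ry": 0, "rz": 66, "hand": -0.1}
  ],
  "force": 40
}}

```text
clock: 1.95
tcp_pos: [0.4676, 0.2716, 0.1514]
orientation: [-0.0, 0.713, 0.701, -0.0]
wrist_force: [0.8, 0.6, -0.1]
finger_gap: 0.047
```

Run:
```python
from st import *
s,M=st(); to(M,s,[.4675,.271,.0513])
from workcell import viewer
import cv2
p=viewer.read_camera("scene"); im=p["image"][150:330,120:360,::-1]
cv2.imwrite("pics/a1.png",cv2.resize(im,None,fx=3,fy=3,interpolation=cv2.INTER_CUBIC))
```

```text
t 1.95 tcp [0.4676 0.2716 0.1514] yaw_y -1.0 z [-4.e-04  3.e-04 -1.e+00] F [ 0.8  0.6 -0.1] gap 0.047 q [ 0.38  0.28 -0.19  1.09  0.    1.97]
tool mm [-7.000e-01 -1.000e-01  1.001e+02]
```

View pics/a1.png

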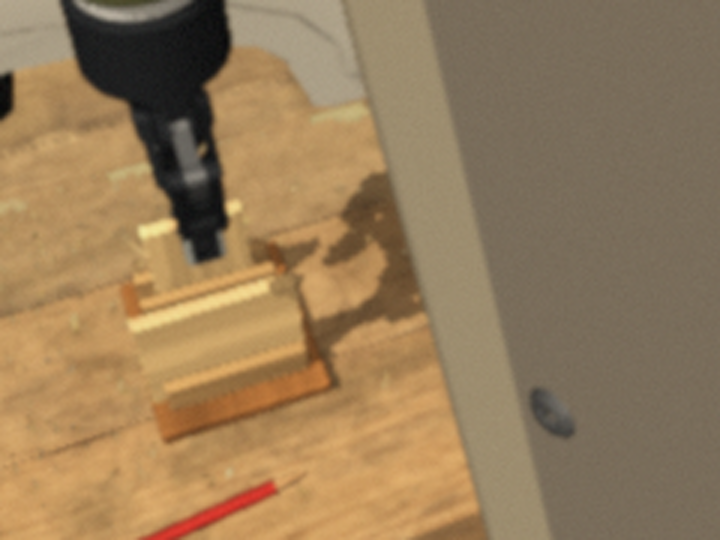

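The gripper is above the long panel, with both fingertips clear of it; the panel's top edge runs (130,325)–(290,280) in the crop. I'll descend and grip.

Call:
{"op": "arm_command", "data": {
  "motion": [
    {"x": 0, "y": 0, "z": 30, "rx": 0, "ry": 0, "rz": 0, "hand": -0.1},
    {"x": 0, "y": 0, "z": 60, "rx": 0, "ry": 0, "rz": 0, "hand": -0.1},
    {"x": 0, "y": 0, "z": 85, "rx": 0, "ry": 0, "rz": 0, "hand": -0.1},
    {"x": 0, "y": 0, "z": 100, "rx": 0, "ry": 0, "rz": 0, "hand": -0.1},
    {"x": 0, "y": 0, "z": 100, "rx": 0, "ry": 0, "rz": 0, "hand": -0.1},
    {"x": 0, "y": 0, "z": 100, "rx": 0, "ry": 0, "rz": 0, "hand": 1},
    {"x": 0, "y": 0, "z": 100, "rx": 0, "ry": 0, "rz": 0, "hand": 1},
    {"x": 0, "y": 0, "z": 100, "rx": 0, "ry": 0, "rz": 0, "hand": 1},
    {"x": 0, "y": 0, "z": 100, "rx": 0, "ry": 0, "rz": 0, "hand": 1},
    {"x": 0, "y": 0, "z": 100, "rx": 0, "ry": 0, "rz": 0, "hand": 1}
  ],
  "force": 40
}}

```text
clock: 3.25
tcp_pos: [0.468, 0.2721, 0.0524]
orientation: [-0.0, 0.713, 0.701, 0.001]
wrist_force: [-2.1, 1.2, 5.2]
finger_gap: 0.0094
```

Run:
```python
from st import *
s,M=st()
from workcell import viewer
import cv2
p=viewer.read_camera("scene"); im=p["image"][150:330,120:360,::-1]
cv2.imwrite("pics/a2.png",cv2.resize(im,None,fx=3,fy=3,interpolation=cv2.INTER_CUBIC))
```

```text
t 3.25 tcp [0.468  0.2721 0.0524] yaw_y -1.02 z [ 8.0e-04  1.2e-03 -1.0e+00] F [-2.1  1.2  5.2] gap 0.0094 q [ 0.38  0.37 -0.34  0.86  0.    1.97]
```

View pics/a2.png

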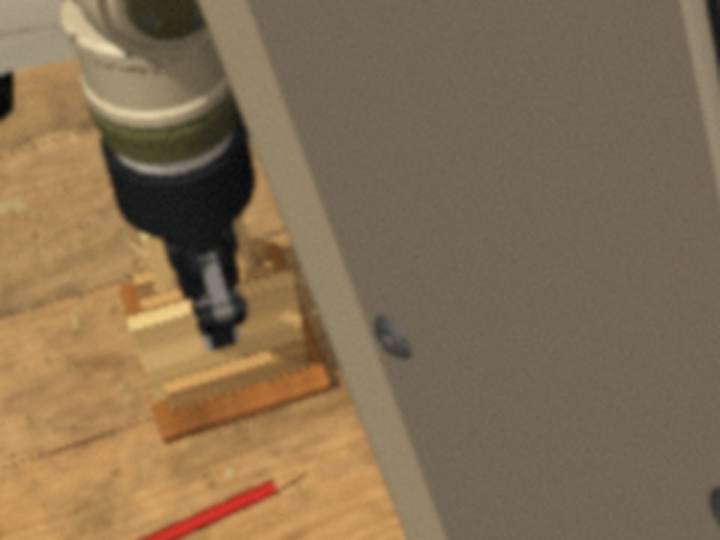

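Call:
{"op": "arm_command", "data": {
  "motion": [
    {"x": 0, "y": 0, "z": -20, "rx": 0, "ry": 0, "rz": 0, "hand": 1},
    {"x": 0, "y": 0, "z": -45, "rx": 0, "ry": 0, "rz": 0, "hand": 1},
    {"x": 0, "y": 0, "z": -75, "rx": 0, "ry": 0, "rz": 0, "hand": 1},
    {"x": 0, "y": 0, "z": -110, "rx": 0, "ry": 0, "rz": 0, "hand": 1},
    {"x": 0, "y": 0, "z": -110, "rx": 0, "ry": 0, "rz": 0, "hand": 1}
  ],
  "force": 40
}}

```text
clock: 3.92
tcp_pos: [0.4701, 0.2723, 0.1645]
orientation: [0.001, 0.713, 0.701, 0.003]
wrist_force: [0.6, -0.8, -1.0]
finger_gap: 0.0097
```

Run:
```python
from st import *
s,M=st(); to(M,s,[.551,.019,.16])
```

```text
t 3.92 tcp [0.4701 0.2723 0.1645] yaw_y -1.04 z [ 0.0062  0.0022 -1.    ] F [ 0.6 -0.8 -1. ] gap 0.0097 q [ 0.38  0.28 -0.17  1.12 -0.    1.97]
tool mm [-251.8   85.4    4.4]
```

Call:
{"op": "arm_command", "data": {
  "motion": [
    {"x": -35, "y": 12, "z": 0, "rx": 0, "ry": 0, "rz": 2, "hand": 1},
    {"x": -72, "y": 25, "z": 0, "rx": 0, "ry": 0, "rz": 4.6, "hand": 1},
    {"x": -110, "y": 38, "z": 0, "rx": 0, "ry": 0, "rz": 7, "hand": 1},
    {"x": -148, "y": 51, "z": 0, "rx": 0, "ry": 0, "rz": 9.5, "hand": 1},
    {"x": -186, "y": 65, "z": 0, "rx": 0, "ry": 0, "rz": 12, "hand": 1},
    {"x": -220, "y": 77, "z": 0, "rx": 0, "ry": 0, "rz": 14.2, "hand": 1},
    {"x": -252, "y": 87.5, "z": 0, "rx": 0, "ry": 0, "rz": 16.2, "hand": 1},
    {"x": -252, "y": 87.5, "z": 0, "rx": 0, "ry": 0, "rz": 16.2, "hand": 1},
    {"x": -252, "y": 87.5, "z": 0, "rx": 0, "ry": 0, "rz": 16.2, "hand": 1},
    {"x": -252, "y": 87.5, "z": 0, "rx": 0, "ry": 0, "rz": 16.2, "hand": 1}
  ],
  "force": 40
}}

```text
clock: 5.18
tcp_pos: [0.5503, 0.019, 0.1609]
orientation: [-0.0, 0.805, 0.594, -0.0]
wrist_force: [0.4, 0.6, -1.1]
finger_gap: 0.0096
```

```bash
cat > look.py <<'E'
import sys,pickle,cv2,numpy as np
from workcell import viewer,finder
from fit import *
def shoot(tag,names=("scene","top")):
    out={}
    for n in names:
        p=viewer.read_camera(n); out[n]=p
        y0,y1,x0,x1=(60,260,230,430) if n=="scene" else (90,250,250,420)
        cv2.imwrite(f"pics/{tag}_{n}.png",cv2.resize(p["image"][y0:y1,x0:x1,::-1],None,fx=3,fy=3,interpolation=cv2.INTER_CUBIC))
    pickle.dump(out,open(f"{tag}.pkl","wb")); return out
E
python3 - <<'E'
from st import *
from look import *
s,M=st()
o=shoot("b1")
for n,p in o.items():
    f=finder.masks_of(p,"long_panel_center"); print(n,[(d["score"],d["at"],d["region"].sum()) for d in f])
    if f:
        X,_=cloud(p,f[0]["region"]); print(np.percentile(X,[3,50,97],axis=0).round(3).tolist())
        np.save(f"b1_{n}.npy",X)
E
```

```text
t 5.17 tcp [0.5503 0.019  0.1609] yaw_y -17.15 z [-8.e-04  3.e-04 -1.e+00] F [ 0.4  0.6 -1.1] gap 0.0096 q [-0.11  0.3  -0.15  1.12  0.    1.76]
scene [(0.68, [275.5, 160.8], np.int64(151)), (0.56, [273.5, 205.7], np.int64(647))]
[[0.557, 0.059, 0.125], [0.56, 0.065, 0.158], [0.563, 0.068, 0.196]]
top []
```

View pics/b1_scene.png

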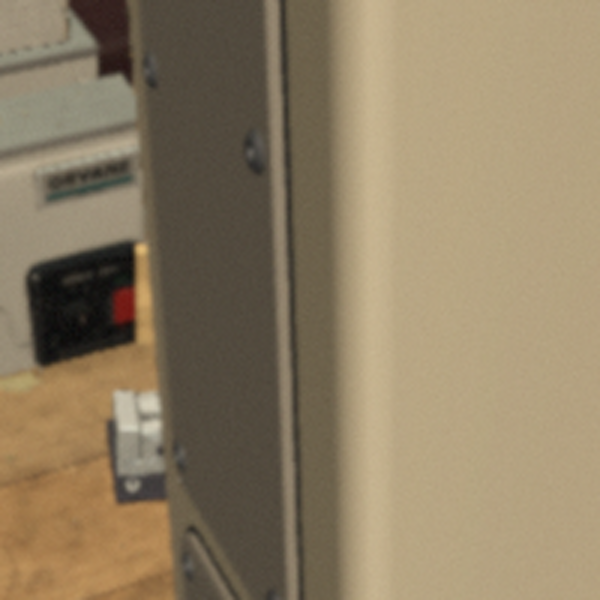

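View pics/b1_top.png

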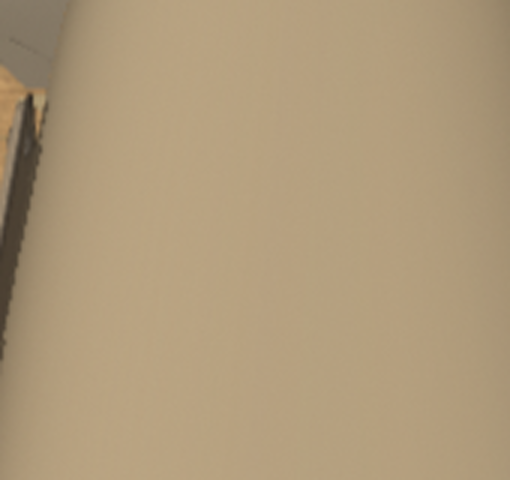

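Call:
{"op": "arm_command", "data": {
  "motion": [
    {"x": -0.5, "y": 0.7, "z": 20, "rx": 0, "ry": 0, "rz": 0, "hand": 1},
    {"x": -0.5, "y": 0.7, "z": 40, "rx": 0, "ry": 0, "rz": 0, "hand": 1},
    {"x": -0.5, "y": 0.7, "z": 56, "rx": 0, "ry": 0, "rz": 0, "hand": 1},
    {"x": -0.5, "y": 0.7, "z": 62, "rx": 0, "ry": 0, "rz": 0, "hand": 1},
    {"x": -0.5, "y": 0.7, "z": 67, "rx": 0, "ry": 0, "rz": 0, "hand": 1},
    {"x": -0.5, "y": 0.7, "z": 72, "rx": 0, "ry": 0, "rz": 0, "hand": 1},
    {"x": -0.5, "y": 0.7, "z": 76, "rx": 0, "ry": 0, "rz": 0, "hand": 1},
    {"x": -0.5, "y": 0.7, "z": 78, "rx": 0, "ry": 0, "rz": 0, "hand": 1},
    {"x": -0.5, "y": 0.7, "z": 78, "rx": 0, "ry": 0, "rz": 0, "hand": 1}
  ],
  "force": 40
}}

```text
clock: 6.5
tcp_pos: [0.5512, 0.0175, 0.085]
orientation: [0.0, 0.805, 0.593, 0.0]
wrist_force: [-5.4, 0.9, 10.5]
finger_gap: 0.0092
```

Run:
```python
from st import *
s,M=st(); print(s["ft_torque"])
```

```text
t 6.5 tcp [0.5512 0.0175 0.085 ] yaw_y -17.21 z [ 8.e-04  2.e-04 -1.e+00] F [-5.4  0.9 10.5] gap 0.0092 q [-0.11  0.35 -0.27  0.95  0.    1.76]
[0.2654786  1.1346752  0.15942293]
```

The bottom edge touches the +x chamfer (−5 N in x). I'll shift about 1.3 mm in −y of the tool and continue down slowly.

Call:
{"op": "arm_command", "data": {
  "motion": [
    {"x": 0, "y": -1.3, "z": -2, "rx": 0, "ry": 0, "rz": 0, "hand": 1},
    {"x": 0, "y": -1.3, "z": 0, "rx": 0, "ry": 0, "rz": 0, "hand": 1},
    {"x": 0, "y": -1.3, "z": 3, "rx": 0, "ry": 0, "rz": 0, "hand": 1},
    {"x": 0, "y": -1.3, "z": 6, "rx": 0, "ry": 0, "rz": 0, "hand": 1},
    {"x": 0, "y": -1.3, "z": 6, "rx": 0, "ry": 0, "rz": 0, "hand": 1}
  ],
  "force": 40
}}

```text
clock: 7.12
tcp_pos: [0.5498, 0.0178, 0.0766]
orientation: [-0.0, 0.805, 0.593, -0.0]
wrist_force: [0.4, -0.3, -1.0]
finger_gap: 0.0089
```

Run:
```python
from st import *
s,M=st(); print(s["ft_torque"])
```

```text
t 7.12 tcp [0.5498 0.0178 0.0766] yaw_y -17.23 z [-9.e-04  2.e-04 -1.e+00] F [ 0.4 -0.3 -1. ] gap 0.0089 q [-0.11  0.36 -0.28  0.93  0.    1.76]
[-0.00584943  0.04185437 -0.01878086]
```

Call:
{"op": "arm_command", "data": {
  "motion": [
    {"x": 0, "y": 0, "z": 4, "rx": 0, "ry": 0, "rz": 0, "hand": 1},
    {"x": 0, "y": 0, "z": 8, "rx": 0, "ry": 0, "rz": 0, "hand": 1},
    {"x": 0, "y": 0, "z": 11, "rx": 0, "ry": 0, "rz": 0, "hand": 1},
    {"x": 0, "y": 0, "z": 12.5, "rx": 0, "ry": 0, "rz": 0, "hand": 1},
    {"x": 0, "y": 0, "z": 13, "rx": 0, "ry": 0, "rz": 0, "hand": 1},
    {"x": 0, "y": 0, "z": 13, "rx": 0, "ry": 0, "rz": 0, "hand": 1}
  ],
  "force": 40
}}

```text
clock: 7.88
tcp_pos: [0.5502, 0.0178, 0.0644]
orientation: [0.0, 0.805, 0.593, 0.0]
wrist_force: [-0.2, 0.3, -1.3]
finger_gap: 0.0093
```

Run:
```python
from st import *
s,M=st(); print(s["ft_torque"])
```

```text
t 7.88 tcp [0.5502 0.0178 0.0644] yaw_y -17.23 z [ 2.e-04  1.e-04 -1.e+00] F [-0.2  0.3 -1.3] gap 0.0093 q [-0.11  0.37 -0.3   0.9   0.    1.76]
[ 0.05831498  0.04322903 -0.00501162]
```

Call:
{"op": "arm_command", "data": {
  "motion": [
    {"x": 0, "y": 0, "z": 1, "rx": 0, "ry": 0, "rz": 0, "hand": 1},
    {"x": 0, "y": 0, "z": 2, "rx": 0, "ry": 0, "rz": 0, "hand": 1},
    {"x": 0, "y": 0, "z": 2.5, "rx": 0, "ry": 0, "rz": 0, "hand": 1},
    {"x": 0, "y": 0, "z": 2.5, "rx": 0, "ry": 0, "rz": 0, "hand": 1}
  ],
  "force": 40
}}

```text
clock: 8.38
tcp_pos: [0.5502, 0.0178, 0.0623]
orientation: [0.0, 0.805, 0.593, 0.0]
wrist_force: [-2.3, -0.2, 5.4]
finger_gap: 0.0095
```

Run:
```python
from st import *
s,M=st(); print(s["ft_torque"])
```

```text
t 8.38 tcp [0.5502 0.0178 0.0623] yaw_y -17.23 z [ 5.e-04 -0.e+00 -1.e+00] F [-2.3 -0.2  5.4] gap 0.0095 q [-0.11  0.38 -0.3   0.9   0.    1.76]
[ 0.11818155  0.43894181 -0.04715026]
```

On the floor at the expected height (5 N up). I'll nudge along the tool's +x to find the end wall.

Call:
{"op": "arm_command", "data": {
  "motion": [
    {"x": 0.7, "y": -0.3, "z": -1, "rx": 0, "ry": 0, "rz": 0, "hand": 1},
    {"x": 1.4, "y": -0.3, "z": -1, "rx": 0, "ry": 0, "rz": 0, "hand": 1},
    {"x": 2, "y": -0.3, "z": -1, "rx": 0, "ry": 0, "rz": 0, "hand": 1},
    {"x": 2, "y": -0.3, "z": -1, "rx": 0, "ry": 0, "rz": 0, "hand": 1}
  ],
  "force": 40
}}

```text
clock: 8.88
tcp_pos: [0.5501, 0.0186, 0.0628]
orientation: [0.001, 0.805, 0.593, -0.001]
wrist_force: [-2.1, -5.0, 1.6]
finger_gap: 0.009
```

Run:
```python
from st import *
s,M=st(); print((M.T@s["wrist_force"]).round(1))
```

```text
t 8.88 tcp [0.5501 0.0186 0.0628] yaw_y -17.27 z [-7.0e-04 -2.4e-03 -1.0e+00] F [-2.1 -5.   1.6] gap 0.009 q [-0.11  0.38 -0.3   0.9  -0.    1.76]
[-5.4 -0.6 -1.5]
```

End wall found (5.4 N). I'll relax, open the hand and rise.

Call:
{"op": "arm_command", "data": {
  "motion": [
    {"x": -1.3, "y": 0, "z": 0.5, "rx": 0, "ry": 0, "rz": 0, "hand": 1},
    {"x": -1.3, "y": 0, "z": 0.5, "rx": 0, "ry": 0, "rz": 0, "hand": 1},
    {"x": -1.3, "y": 0, "z": 0.5, "rx": 0, "ry": 0, "rz": 0, "hand": -0.1},
    {"x": -1.3, "y": 0, "z": 0.5, "rx": 0, "ry": 0, "rz": 0, "hand": -0.1},
    {"x": -1.3, "y": 0, "z": 0.5, "rx": 0, "ry": 0, "rz": 0, "hand": -0.1},
    {"x": -1.3, "y": 0, "z": 0.5, "rx": 0, "ry": 0, "rz": 0, "hand": -0.1},
    {"x": -1.3, "y": 0, "z": -20, "rx": 0, "ry": 0, "rz": 0, "hand": -0.1},
    {"x": -1.3, "y": 0, "z": -60, "rx": 0, "ry": 0, "rz": 0, "hand": -0.1},
    {"x": -1.3, "y": 0, "z": -95, "rx": 0, "ry": 0, "rz": 0, "hand": -0.1},
    {"x": -1.3, "y": 0, "z": -95, "rx": 0, "ry": 0, "rz": 0, "hand": -0.1}
  ],
  "force": 40
}}

```text
clock: 10.12
tcp_pos: [0.5522, 0.0184, 0.161]
orientation: [0.002, 0.805, 0.593, 0.002]
wrist_force: [0.3, 0.2, -0.2]
finger_gap: 0.0469
```

Run:
```python
from st import *
from look import *
s,M=st(); to(M,s,[.515,-.097,.160])
o=shoot("c1",("scene",))
```

```text
t 10.12 tcp [0.5522 0.0184 0.161 ] yaw_y -17.22 z [ 6.3e-03 -5.0e-04 -1.0e+00] F [ 0.3  0.2 -0.2] gap 0.0469 q [-0.11  0.3  -0.15  1.12  0.    1.76]
tool mm [-121.3   -1.4    0.8]
```

View pics/c1_scene.png

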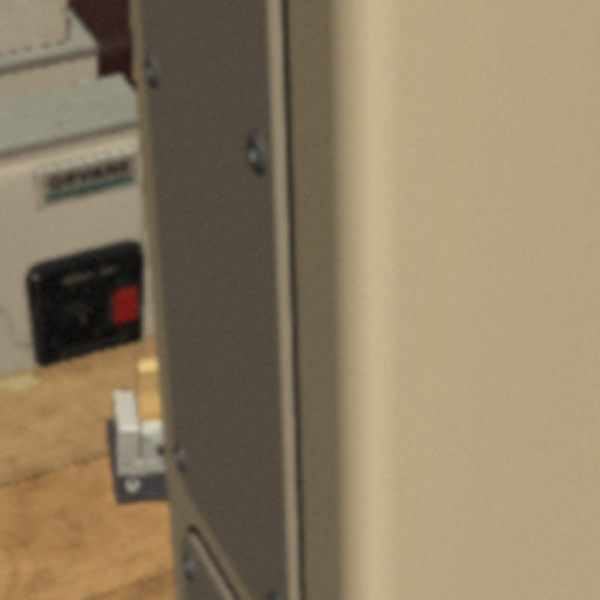

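Call:
{"op": "arm_command", "data": {
  "motion": [
    {"x": -25, "y": 0, "z": 0, "rx": 0, "ry": 0, "rz": 0, "hand": -0.2},
    {"x": -55, "y": 0, "z": 0, "rx": 0, "ry": 0, "rz": 0, "hand": -0.2},
    {"x": -90, "y": 0.5, "z": 0, "rx": 0, "ry": 0, "rz": 0, "hand": -0.2},
    {"x": -115, "y": 0.5, "z": 0, "rx": 0, "ry": 0, "rz": 0, "hand": -0.2},
    {"x": -121, "y": 0.5, "z": 0, "rx": 0, "ry": 0, "rz": 0, "hand": -0.2},
    {"x": -121, "y": 0.5, "z": 0, "rx": 0, "ry": 0, "rz": 0, "hand": -0.2},
    {"x": -121, "y": 0.5, "z": 0, "rx": 0, "ry": 0, "rz": 0, "hand": -0.2}
  ],
  "force": 60
}}

```text
clock: 11.05
tcp_pos: [0.5146, -0.0964, 0.1574]
orientation: [-0.0, 0.805, 0.594, -0.0]
wrist_force: [0.5, 1.0, 0.4]
finger_gap: 0.0514
```

Run:
```python
from st import *
from look import *
s,M=st(); to(M,s,[.5147,-.0971,.069])
o=shoot("d1")
for n,p in o.items():
    X,_=cloud(p)
    Y=X[(abs(X[:,0]-.55)<.06)&(abs(X[:,1]-.02)<.09)&(X[:,2]>.065)&(X[:,2]<.105)]
    q=inj(Y,[.5318,-.0432],-.3)*1000
    k=(abs(q[:,0])<20)&(q[:,1]>5)&(q[:,1]<125)
    print(n,k.sum(), np.percentile(np.c_[q[k],Y[k,2]*1000],[2,10,50,90,98],axis=0).round(1).tolist() if k.sum() else '')
```

```text
t 11.05 tcp [ 0.5146 -0.0964  0.1574] yaw_y -17.18 z [-5.e-04  5.e-04 -1.e+00] F [0.5 1.  0.4] gap 0.0514 q [-0.34  0.25 -0.22  1.1   0.    1.53]
tool mm [-0.7  0.3 88.4]
scene 486 [[-7.4, 48.6, 65.7], [-6.4, 54.3, 68.8], [-4.5, 81.8, 86.2], [0.4, 109.0, 98.0], [4.1, 114.5, 98.9]]
top 423 [[-4.7, 17.0, 67.0], [-4.3, 25.0, 72.2], [-3.2, 65.1, 94.7], [3.9, 105.1, 97.6], [5.7, 112.9, 98.9]]
```

View pics/d1_scene.png

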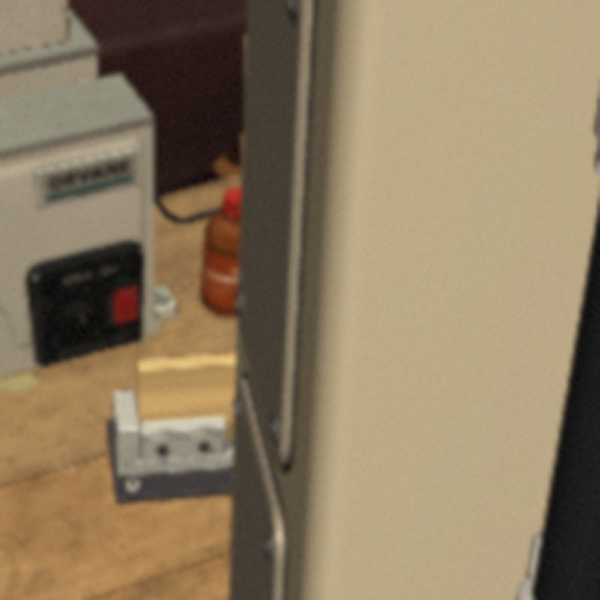

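View pics/d1_top.png

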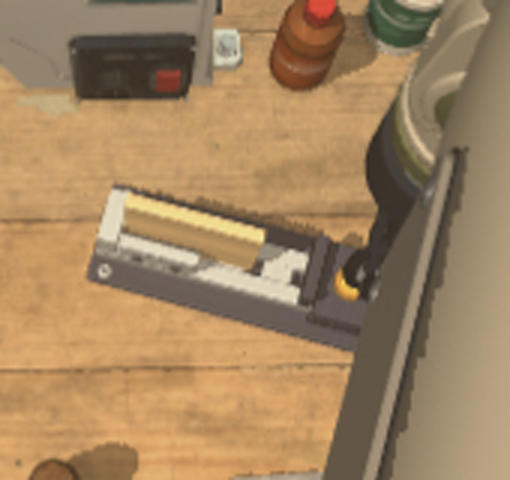

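The panel is seated: its top is at about 97 mm, it is upright, and it spans jig y≈15–114, against the wall. Now I'll go down onto the knob and grip it.

Call:
{"op": "arm_command", "data": {
  "motion": [
    {"x": -0.5, "y": 0, "z": 25, "rx": 0, "ry": 0, "rz": 0, "hand": -0.2},
    {"x": -0.5, "y": 0, "z": 50, "rx": 0, "ry": 0, "rz": 0, "hand": -0.2},
    {"x": -0.5, "y": 0, "z": 73, "rx": 0, "ry": 0, "rz": 0, "hand": -0.2},
    {"x": -0.5, "y": 0, "z": 86, "rx": 0, "ry": 0, "rz": 0, "hand": -0.2},
    {"x": -0.5, "y": 0, "z": 86, "rx": 0, "ry": 0, "rz": 0, "hand": -0.2},
    {"x": -0.5, "y": 0, "z": 86, "rx": 0, "ry": 0, "rz": 0, "hand": 1},
    {"x": -0.5, "y": 0, "z": 86, "rx": 0, "ry": 0, "rz": 0, "hand": 1},
    {"x": -0.5, "y": 0, "z": 86, "rx": 0, "ry": 0, "rz": 0, "hand": 1},
    {"x": -0.5, "y": 0, "z": 86, "rx": 0, "ry": 0, "rz": 0, "hand": 1},
    {"x": -0.5, "y": 0, "z": 86, "rx": 0, "ry": 0, "rz": 0, "hand": 1}
  ],
  "force": 60
}}

```text
clock: 12.4
tcp_pos: [0.5147, -0.0976, 0.0731]
orientation: [0.0, 0.805, 0.593, 0.0]
wrist_force: [-2.5, 1.0, 5.4]
finger_gap: 0.0222
```

Run:
```python
from st import *
s,M=st(); print((M.T@s["wrist_force"]).round(1),s["ft_torque"].round(2))
```

```text
t 12.4 tcp [ 0.5147 -0.0976  0.0731] yaw_y -17.22 z [ 1.1e-03 -2.0e-04 -1.0e+00] F [-2.5  1.   5.4] gap 0.0222 q [-0.34  0.32 -0.35  0.9   0.    1.53]
[ 0.2 -2.7 -5.4] [0.24 0.59 0.01]
```

Call:
{"op": "arm_command", "data": {
  "motion": [
    {"x": 0, "y": 0, "z": -4, "rx": 0, "ry": 0, "rz": 0, "hand": 1},
    {"x": 0, "y": 0, "z": -8, "rx": 0, "ry": 0, "rz": 0, "hand": 1},
    {"x": 0, "y": 0, "z": -12, "rx": 0, "ry": 0, "rz": 0, "hand": 1},
    {"x": 0, "y": 0, "z": -16, "rx": 0, "ry": 0, "rz": 0, "hand": 1},
    {"x": 0, "y": 0, "z": -16, "rx": 0, "ry": 0, "rz": 0, "hand": 1},
    {"x": 0, "y": 0, "z": -16, "rx": 0, "ry": 0, "rz": 0, "hand": 1}
  ],
  "force": 60
}}

```text
clock: 13.15
tcp_pos: [0.5145, -0.0976, 0.0876]
orientation: [-0.0, 0.805, 0.593, 0.0]
wrist_force: [3.4, 0.2, -10.1]
finger_gap: 0.0219
```

Run:
```python
from st import *
s,M=st(); print((M.T@s["wrist_force"]).round(1),s["ft_torque"].round(2))
```

```text
t 13.15 tcp [ 0.5145 -0.0976  0.0876] yaw_y -17.23 z [-1.e-04  2.e-04 -1.e+00] F [  3.4   0.2 -10.1] gap 0.0219 q [-0.34  0.3  -0.33  0.93  0.    1.53]
[ 1.2  3.2 10.1] [-0.04 -0.63 -0.01]
```

A 10 N pull matches about 15 mm of lift. I'll slide the stop +35 mm along the tool's x with 1 mm extra lift.

Call:
{"op": "arm_command", "data": {
  "motion": [
    {"x": 0, "y": 0, "z": -1, "rx": 0, "ry": 0, "rz": 0, "hand": 1},
    {"x": 7, "y": 0, "z": -1, "rx": 0, "ry": 0, "rz": 0, "hand": 1},
    {"x": 14, "y": 0, "z": -1, "rx": 0, "ry": 0, "rz": 0, "hand": 1},
    {"x": 21, "y": 0, "z": -1, "rx": 0, "ry": 0, "rz": 0, "hand": 1},
    {"x": 28, "y": 0, "z": -1, "rx": 0, "ry": 0, "rz": 0, "hand": 1},
    {"x": 33, "y": 0, "z": -1, "rx": 0, "ry": 0, "rz": 0, "hand": 1},
    {"x": 35, "y": 0, "z": -1, "rx": 0, "ry": 0, "rz": 0, "hand": 1},
    {"x": 35, "y": 0, "z": -1, "rx": 0, "ry": 0, "rz": 0, "hand": 1},
    {"x": 35, "y": 0, "z": -1, "rx": 0, "ry": 0, "rz": 0, "hand": 1}
  ],
  "force": 60
}}

```text
clock: 14.28
tcp_pos: [0.5248, -0.0637, 0.0887]
orientation: [-0.001, 0.805, 0.593, 0.0]
wrist_force: [1.1, 0.9, -10.7]
finger_gap: 0.0223
```

Run:
```python
from st import *
s,M=st(); print((M.T@s["wrist_force"]).round(1),s["ft_torque"].round(2))
print("moved tool",(M.T@(s["tcp_pos"]-np.array([.5147,-.0976,.0731]))*1000).round(1))
```

```text
t 14.28 tcp [ 0.5248 -0.0637  0.0887] yaw_y -17.21 z [-0.      0.0014 -1.    ] F [  1.1   0.9 -10.7] gap 0.0223 q [-0.27  0.31 -0.32  0.94  0.    1.6 ]
[ 1.1  0.8 10.7] [ 0.23 -0.33 -0.02]
moved tool [ 35.4  -0.4 -15.5]
```

Call:
{"op": "arm_command", "data": {
  "motion": [
    {"x": 0, "y": 0, "z": 4, "rx": 0, "ry": 0, "rz": 0, "hand": 1},
    {"x": 0, "y": 0, "z": 7, "rx": 0, "ry": 0, "rz": 0, "hand": 1},
    {"x": 0, "y": 0, "z": 10, "rx": 0, "ry": 0, "rz": 0, "hand": 1},
    {"x": 0, "y": 0, "z": 13, "rx": 0, "ry": 0, "rz": 0, "hand": 1},
    {"x": 0, "y": 0, "z": 16, "rx": 0, "ry": 0, "rz": 0, "hand": 1},
    {"x": 0, "y": 0, "z": 16, "rx": 0, "ry": 0, "rz": 0, "hand": 1},
    {"x": 0, "y": 0, "z": 16, "rx": 0, "ry": 0, "rz": 0, "hand": 1}
  ],
  "force": 60
}}

```text
clock: 15.15
tcp_pos: [0.5248, -0.0641, 0.0732]
orientation: [-0.0, 0.805, 0.593, 0.0]
wrist_force: [-3.3, 4.0, -1.2]
finger_gap: 0.0219
```

Run:
```python
from st import *
s,M=st(); print((M.T@s["wrist_force"]).round(1),s["ft_torque"].round(2))
print("moved tool",(M.T@(s["tcp_pos"]-np.array([.5147,-.0976,.0731]))*1000).round(1))
```

```text
t 15.15 tcp [ 0.5248 -0.0641  0.0732] yaw_y -17.22 z [ 1.e-04  1.e-04 -1.e+00] F [-3.3  4.  -1.2] gap 0.0219 q [-0.27  0.33 -0.34  0.9   0.    1.6 ]
[ 2.8 -4.3  1.2] [0.59 0.53 0.07]
moved tool [35.  -0.3 -0. ]
```

Back at the original height. I'll press 1 mm further to make sure the pin is bottomed.

Call:
{"op": "arm_command", "data": {
  "motion": [
    {"x": 0, "y": 0, "z": 0.5, "rx": 0, "ry": 0, "rz": 0, "hand": 1},
    {"x": 0, "y": 0, "z": 1, "rx": 0, "ry": 0, "rz": 0, "hand": 1},
    {"x": 0, "y": 0, "z": 1, "rx": 0, "ry": 0, "rz": 0, "hand": 1},
    {"x": 0, "y": 0, "z": 1, "rx": 0, "ry": 0, "rz": 0, "hand": 1}
  ],
  "force": 60
}}

```text
clock: 15.65
tcp_pos: [0.5249, -0.0642, 0.0731]
orientation: [0.0, 0.805, 0.593, 0.0]
wrist_force: [-4.7, 2.9, 7.5]
finger_gap: 0.0217
```

Run:
```python
from st import *
from look import *
s,M=st(); print((M.T@s["wrist_force"]).round(1),s["ft_torque"].round(2))
print("moved tool",(M.T@(s["tcp_pos"]-np.array([.5147,-.0976,.0731]))*1000).round(1))
o=shoot("e1")
for n,p in o.items():
    X,_=cloud(p)
    q=inj(X,[.5318,-.0432],-.3)*1000; z=X[:,2]*1000
    k=(abs(q[:,0])<12)&(q[:,1]>5)&(q[:,1]<125)&(z>60)&(z<105)
    print(n,k.sum(), np.percentile(np.c_[q[k],z[k]],[2,10,50,90,98],axis=0).round(1).tolist() if k.sum() else '')
    k=(abs(q[:,0])<26)&(q[:,1]>-60)&(q[:,1]<14)&(z>59)&(z<66); print(" plate",k.sum(),np.percentile(q[k],[5,50,95],axis=0).round(1).tolist() if k.sum() else '')
    for nm in ("short_panel_center","stopper_center"):
        f=finder.masks_of(p,nm)
        if f: Y,_=cloud(p,f[0]["region"]); print(nm,f[0]["score"],np.median(Y,0).round(4))
```

```text
t 15.65 tcp [ 0.5249 -0.0642  0.0731] yaw_y -17.22 z [ 8.e-04 -1.e-04 -1.e+00] F [-4.7  2.9  7.5] gap 0.0217 q [-0.27  0.33 -0.34  0.9   0.    1.6 ]
[ 1.4 -5.3 -7.5] [ 0.73  1.16 -0.03]
moved tool [35.  -0.2  0. ]
scene 373 [[-6.9, 69.1, 60.8], [-6.1, 73.2, 64.8], [-4.8, 92.2, 83.4], [0.1, 111.0, 97.7], [3.4, 114.7, 99.0]]
 plate 0 
short_panel_center 0.94 [0.532  0.2681 0.0651]
stopper_center 0.73 [0.362  0.1243 0.0582]
top 474 [[-4.9, 9.8, 61.5], [-4.4, 20.5, 65.1], [-3.3, 62.5, 93.1], [4.0, 104.7, 97.8], [5.9, 112.7, 99.1]]
 plate 44 [[-17.1, 7.6], [5.0, 10.2], [23.3, 12.2]]
short_panel_center 0.56 [0.5338 0.2671 0.073 ]
stopper_center 0.74 [0.37   0.1196 0.0751]
```

View pics/e1_top.png

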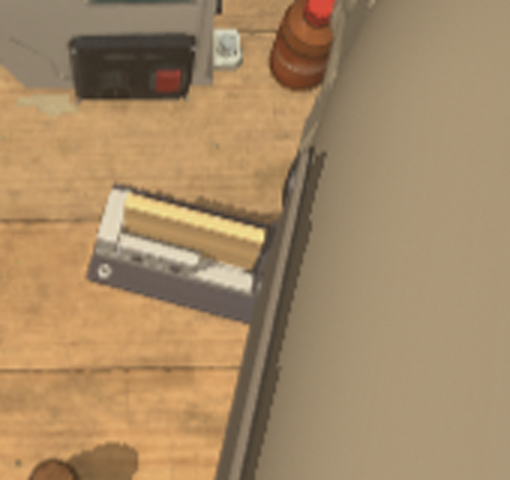

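View pics/e1_scene.png

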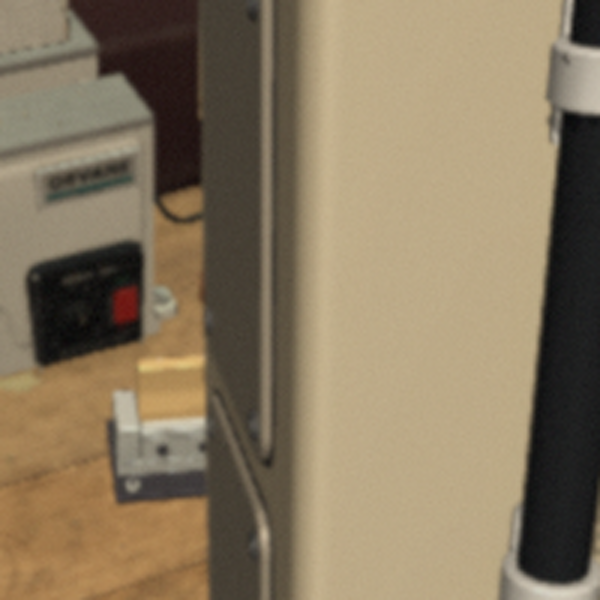

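The stop plate's front edge moved from jig y −23 to +12 mm, a 35 mm shift. The knob is back at its start height, and pressing harder moves it no further, so the pin is fully down. The panel, short panel and stopper are all in place. Handing in.

```bash
python3 -c "
from workcell import hand_in; print(hand_in())"
```

```text
the job is handed in; nothing more can be done
None
```

The long panel is in the jig slot and released. The stop is one hole further on with its pin down, and I handed in at about 15.7 s with the gripper still on the knob. `hand_in` gives no verdict, so I don't know the official result.

- **Long panel:** I lowered it to the slot floor, felt the end wall with a light push (about 5 N), then let go. The panel brushed the slot's chamfer once on the way down (about 10 N), and I corrected it with a sideways shift of about 1.3 mm. The last pictures show it upright, with its top at about 97–98 mm as expected and its end within about 1 mm of the wall.
- **Stop and pin:** I lifted the knob about 15 mm (10 N pull, matching the spring), slid it 35.0 mm and lowered it. The top camera shows the stop plate 35 mm further on. The knob is back at its starting height, and 8 N more push did not move it, so the pin is at the bottom of the hole.
- **Grip:** the knob is held at a commanded 60 N, with about 7.5 N of downward push.
- **Bystanders:** the short panel and bottle stopper read within 3 mm of where they started.

The arm hid the knob and the pin's hole from both cameras at the end. The evidence that the pin is down is therefore height and force plus the plate's shift, not a direct view. The gripper read 22 mm across the 24 mm knob, about 2 mm under, and I did not look into why.

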